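# Select the feed and start the pump

## Robot

A 6-joint arm with a two-finger parallel gripper is mounted at the origin on the work surface. World frame = base frame: x ahead of the robot, y to its left, z up, the work surface at z = 0. Lengths are in m, angles in rad, forces in N, time in s.
With the tool pointing down it reaches from about 0.375 to 0.975 m from the base axis. Payload 3.8 kg.
Tool frame: the origin (TCP) lies between the finger pads; the fingertips stand 14 mm ahead of it and the grasp point (between the pads) lies 5 mm behind it; z points along the fingers, y is the line along which they close (so a half turn about z gives the same grasp; the last joint's range is limited). The gripper opens to 85 mm and grips with 20 to 120 N. Pads are 22 mm wide; open, the fingers measure 114 mm over their backs; the gripper's body (76 mm by 85 mm) begins 54 mm behind the grasp point. The pads swing forward as they close: fully open they stand 13 mm farther back than shut.
Start: joints at [1.081, 0.264, 1.604, -0, 1.274, -0.037], TCP at [0.295, 0.607, 0.245] pointing down, gripper open.
Joint ranges: [-2.63, 2.63], [-0.94, 2.18], [0.31, 2.57], [-1.31, 4.45], [0, 2.66], [-2.55, 2.55]. Speed limits (rad/s): [2.57, 2.57, 3.14, 3.14, 3.14, 3.14].

## Interface

Orientations are given as a rotation vector (axis times angle).
In Python, from cell import * gives the robot as it stands.
- The arm moves only by the tool apply_moves, never from a script. Its argument "moves" is one flat list of numbers, 6 for each row, row after row: the shift along the world's x, y, z scaled (see below), then the turn, a rotation vector about the world's x, y, z scaled (see below). A call has 1 to 5 rows; each row shifts and turns the commanded pose from where the row before left it; what a row does not reach is not made up. The controller multiplies each number of a shift by 0.08 m and each number of a turn by pi/2 rad. A row lasts 1/8 s, in which the tool goes at most 62.5 mm and 10.7 degrees, less where a joint would pass 70% of its speed; a pose out of reach is approached as far as the arm can. A call with a number of a shift or a turn outside -1 to 1 is refused whole. A call with a gripper value outside its range is refused whole. "hand" is the closure, from -1 (fully open) to 1 (shut), set as the call begins (left out, the last holds). The fingers move at their own pace and stop on an object; "newtons" is the grip in N (left out, the last holds). Time passes only in rows, so rows that do not move let the fingers close. It gives the time, the measured TCP pose, the force, the opening and the grip force at its end, in the units of the state.
- get_obs(): the state, without advancing time (a new reading comes with each control period).
- capture(name): name is "scene" or "top" or "wrist"; returns the picture (480x640x3 uint8, red, green, blue); there is no depth.
- camera_params(name): a dict with "camera_matrix" (3x3 intrinsics, pixels), "dist_coeffs" ([k1, k2, p1, p2, k3] as OpenCV has them; the pictures are not rectified), "cam_to_world" (4x4, takes a point from camera to world coordinates). Camera axes: x right, y down, z forward; pixel columns grow to the right and rows downward; lengths in m; the calibration is good to about 2 mm. A picture is of the moment at which its call begins: read the wrist's pose just before it. camera_params takes no time and is no camera call; for the wrist camera it gives the pose at the moment of the call.
- hand_in(): hands the job in; it is judged then, once.
Trained networks look in the newest picture that a camera, given by its name, has taken for a name from the list of things; names that differ only in an ending like _2 or _b are one class to them, and where a whole thing is asked for, a point or a joint stands for the part that bears it (a point fixed in the world has none). Each returns a list of dicts, best first, with "p" (0 to 1); they miss things now and then, are a little off and sometimes report something else, mostly with a low value. They report only what shows in the picture. A call takes as long as a camera call.
- regions_of(camera, target): "region" (480x640 bool, what is visible of it) and "extent" ([centre column, centre row, width, height] in pixels, round what is visible of it).
- pinpoint(camera, target): "centre" ([column, row] in pixels: a listed point, or the origin of a listed thing).
The state is a dict: "clock": time; "qpos": joint angles; "qvel": joint speeds; "effort": joint torques, N m; "tcp_pos": TCP position; "ee_rot": TCP orientation; "ft_force": force on the tool from outside, world axes, zero at the start; "ft_torque": the same for the moment, N m; "finger_gap": opening from 0.0 (shut) to 1.0 (fully open); "grip_force": force on a finger pad.
Only numpy, scipy, OpenCV 4.12 (cv2) and the standard library are available. Lean on these libraries where they do the work, as an engineer would, in place of code of your own. Each camera call takes 0.05 s, during which the arm holds its last target. There are 200 camera calls.

## Task

With one fingertip, gently push the red lever of the selector valve round until it points straight at the vial with the orange cap, and leave it there; then press the green button on the grey pump box fully down and let it go. Press green only once the lever is set, and never the red button. Only push: do not grip the lever, and leave the vials and all other loose things standing where they are.

Things in the scene. Friction and masses are not known exactly. Their poses are not given: they have to be found in the camera images.
- lever (a joint): Angle of the valve's red lever about its vertical axis, rad, counter-clockwise positive seen from above. It is 0 where it points along the valve's own x axis, with hard stops at -2.1 and 2.1. It swings freely past all four vials (it is above them), takes about 2 N at 70 mm from the axis to turn, and stays where it is left.
- valve: Beige plastic valve block, 80 x 80 mm and 40 mm high, with a steel neck 32 mm across up to 57 mm, fixed to the bench; four short white fittings point at the four vials. Origin: centre of its underside, on the lever's axis; z up; its x axis is the lever's direction at 0. The vials stand at about -95, -45, 45 and 95 degrees from this axis, counter-clockwise positive.
- lever_hub (a point): Top centre of the lever's round red hub (40 mm across, from 57 to 81 mm above the bench), on the lever's axis, 81 mm above the bench. Its x axis points along the lever, towards the tip.
- lever_tip (a point): White pointed tip of the red lever, 105 mm from the axis and 68 mm above the bench; its x axis points outward along the lever, z up. The arm is a level bar 12 mm wide, its underside 61 mm and its top 75 mm above the bench, straight from the hub out to 95 mm from the axis; only around the white tip (from 84 mm on) is it wider, up to 21 mm.
- vial_orange: Loose glass sample vial with an orange cap, 36 mm across, 52 mm tall, standing on the bench; origin at the centre of its underside. One of four that stand around the valve, about 135 mm from its axis; which stands where varies. The lever must point at this one.
- vial_white: Loose glass sample vial with a white cap, 36 mm across, 52 mm tall, standing on the bench; origin at the centre of its underside. One of four that stand around the valve, about 135 mm from its axis; which stands where varies.
- vial_black: Loose glass sample vial with a black cap, 36 mm across, 52 mm tall, standing on the bench; origin at the centre of its underside. One of four that stand around the valve, about 135 mm from its axis; which stands where varies.
- vial_blue: Loose glass sample vial with a blue cap, 36 mm across, 52 mm tall, standing on the bench; origin at the centre of its underside. One of four that stand around the valve, about 135 mm from its axis; which stands where varies.
- start_button_top (a point): Centre of the top face of the green round push button, 28 mm across, on top of the grey pump box (120 x 150 mm, 70 mm high, fixed). It is pressed straight down, 6 mm travel, about 5 N when fully down, and springs back. The pump box stands left or right of the valve, the blue-topped stirrer on the other side.
- start_button (a joint): How far the green button is pressed: 0 up, 0.006 m fully down.
- stop_button_top (a point): Centre of the top face of the red round push button, same size, 70 mm beside the green one on the pump box. Not to be pressed.
- stop_button (a joint): How far the red button is pressed: 0 up, 0.006 m fully down.
- jar: Loose glass jar with a yellow cap, 56 mm across, 65 mm tall, on the bench beyond the valve, to one side; origin at the centre of its underside.
- beaker: Loose open glass beaker, 64 mm across, 75 mm tall, on the bench beyond the valve, to one side; origin at the centre of its underside.
- flow_cell: Loose beige flow cell block, 70 x 70 x 28 mm with four 8 mm steel studs on top, lying on the stirrer (white and blue, 160 x 170 mm, 80 mm high, fixed); origin at the centre of its underside.

How it is judged:
By the outcome, as a careful person would: the job done as asked, in the order asked, and still so for the second after the job is handed in, with the robot touching nothing.
It also fails if it takes over 48 s, if anything falls off the work surface, if the arm or the gripper's body presses on something with over 40 N, if the wrist force passes 120 N, or if a joint passes its speed limit or range.

## Working session

There is one attempt and no reset: what is moved stays moved. The work goes in short steps, Python scripts to look and compute and a tool call to move; the robot and the scene stay as the last step left them, time stands still between calls to the robot, and variables do not carry over. Pictures are saved under pics/ and viewed, at most 10 in all, crops included, and the job is handed in when it is done.

Besides the shell and the picture viewer there is one more tool, called after ">>>" as name(argument=value, ...) on one line, values as JSON. apply_moves: Moves the arm, as the interface text tells. Its arguments: {"type":"object","properties":{"moves":{"type":"array","items":{"type":"number"}},"hand":{"type":"number"},"newtons":{"type":"number"}},"required":["moves"]}

```bash
mkdir -p pics; cat > h.py <<'E'
from cell import *
import numpy as np, cv2
def ray(cam,px,z):
    p=camera_params(cam);K=np.array(p["camera_matrix"]);T=np.array(p["cam_to_world"])
    u=cv2.undistortPoints(np.array([[px]],float),K,np.array(p["dist_coeffs"]))[0,0]
    d=T[:3,:3]@[u[0],u[1],1];o=T[:3,3]
    return o+d*(z-o[2])/d[2]
def save(cam,n): im=capture(cam);cv2.imwrite(f"pics/{n}.png",im[:,:,::-1]);return im
E
python3 - <<'E'
from h import *
Z=dict(lever_hub=.081,lever_tip=.068,valve=0,vial_orange=0,vial_white=0,vial_black=0,vial_blue=0,start_button_top=None,stop_button_top=None,jar=0,beaker=0)
for c in ("top","scene"):
    save(c,c+"0"); print(c,np.array(camera_params(c)["cam_to_world"])[:3,3].round(3))
    for t,z in Z.items():
        r=pinpoint(c,t)
        for q in r[:2]: print(t,round(q["p"],2),np.round(q["centre"],1),ray(c,q["centre"],.078 if z is None else z).round(4))
print(get_obs())
E
```

```text
top [0.456 0.016 1.151]
lever_hub 0.96 [340.9 262.3] [ 0.5421 -0.0324  0.081 ]
lever_tip 0.7 [334.4 214.8] [ 0.638  -0.0207  0.068 ]
valve 0.56 [332.3 265.5] [ 0.5419 -0.018   0.    ]
vial_orange 0.82 [286.2 226. ] [0.6257 0.0789 0.    ]
vial_white 0.72 [273.3 278.7] [0.5146 0.1055 0.    ]
vial_white 0.41 [402.3 271.7] [ 0.5284 -0.165   0.    ]
vial_black 0.48 [403.1 270.5] [ 0.5309 -0.1667  0.    ]
vial_blue 0.63 [374.6 220.5] [ 0.6371 -0.1081  0.    ]
start_button_top 0.49 [143.5 320.4] [0.4287 0.3549 0.078 ]
stop_button_top 0.51 [174.8 310.1] [0.4492 0.2925 0.078 ]
jar 0.62 [218.5 210.8] [0.659  0.2231 0.    ]
beaker 0.94 [427.1 212.9] [ 0.6534 -0.2207  0.    ]
scene [1.233 0.381 0.646]
lever_hub 0.8 [317.9 229.9] [ 0.5283 -0.0321  0.081 ]
lever_tip 0.56 [294.5 263.6] [ 0.6384 -0.0203  0.068 ]
valve 0.74 [318.3 262.7] [ 0.5374 -0.0242  0.    ]
vial_orange 0.82 [337.9 303.3] [0.6286 0.0766 0.    ]
vial_orange 0.27 [317.8 229.5] [ 0.4258 -0.0924  0.    ]
vial_white 0.87 [371.4 278.2] [0.5225 0.1004 0.    ]
vial_black 0.74 [269.9 241.1] [ 0.5283 -0.1638  0.    ]
vial_blue 0.7 [257.3 
[... 402 characters left out ...]
    ]
{'clock': 1.2, 'qpos': array([ 1.08111821e+00,  2.63895497e-01,  1.60399061e+00,  2.41023173e-05,
        1.27370761e+00, -3.68833489e-02]), 'qvel': array([ 6.20211155e-04, -1.02772643e-04,  2.15726374e-03, -7.75897227e-05,
        3.67929756e-05, -7.44691399e-04]), 'effort': array([ 1.15192332e-03, -5.15083623e+01, -3.67718625e+01, -1.94619838e-04,
        1.03834296e-03,  1.97340836e-05]), 'tcp_pos': array([0.29528266, 0.60698404, 0.24528784]), 'ee_rot': array([-7.05193724e-01, -3.06139913e+00, -7.79584103e-06]), 'ft_force': array([-0.11132378, -0.1408362 , -0.41107381]), 'ft_torque': array([-0.04561466, -0.01095719, -0.00684627]), 'grip_force': 0.0, 'finger_gap': 0.9961175152681053}
```

View pics/top0.png

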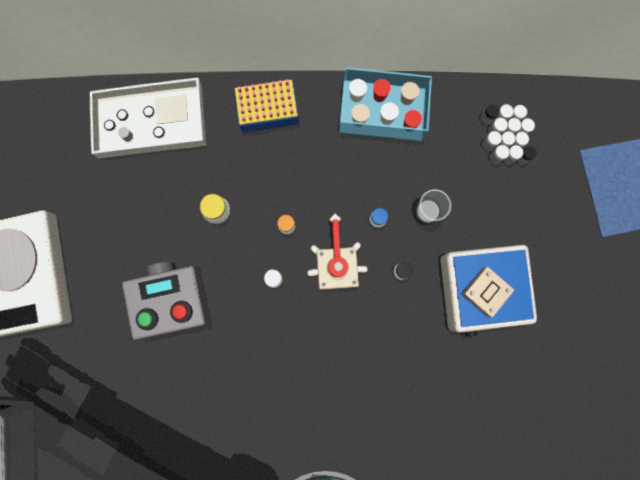

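View pics/scene0.png

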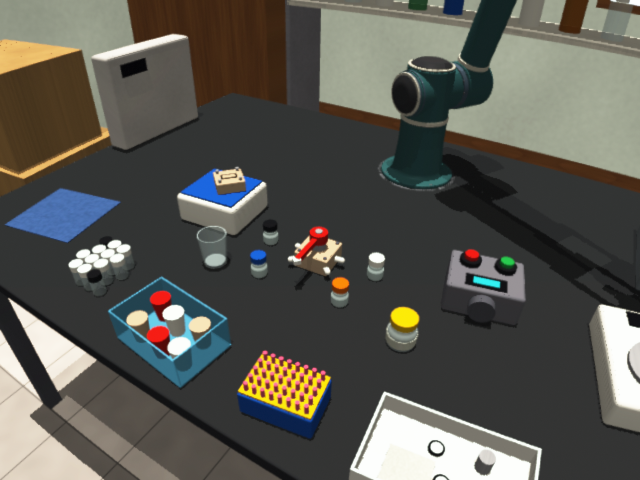

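The top view shows the hub at about (339,267), the white tip (335,216), the orange cap (286,224), the green button (146,319) and the red button (180,311). The scene view agrees: the orange cap is at (340,285) and green at (507,263). I'll refine these with colour centroids.

```bash
cat >> h.py <<'E'
def blob(im,near,lo,hi,r=25,wrap=False):
    h=cv2.cvtColor(im,cv2.COLOR_RGB2HSV).astype(int)
    H=h[...,0]; H=np.where(H>150,H-180,H)
    m=((H>=lo)&(H<=hi)&(h[...,1]>150)&(h[...,2]>70)).astype(np.uint8)
    n,l,s,c=cv2.connectedComponentsWithStats(m)
    k=[i for i in range(1,n) if s[i,4]>20 and np.linalg.norm(c[i]-near)<r]
    i=max(k,key=lambda i:s[i,4]); return c[i],s[i],l==i
def tri(pa,pb):
    P=[]
    for cam,px in (("top",pa),("scene",pb)):
        a=ray(cam,px,0);b=ray(cam,px,.3);P.append((a,(b-a)/np.linalg.norm(b-a)))
    A=sum(np.eye(3)-np.outer(d,d) for _,d in P);B=sum((np.eye(3)-np.outer(d,d))@a for a,d in P)
    x=np.linalg.solve(A,B);return x,[np.linalg.norm(np.cross(x-a,d)) for a,d in P]
E
python3 - <<'E'
from h import *
t=cv2.imread("pics/top0.png")[:,:,::-1].copy();s=cv2.imread("pics/scene0.png")[:,:,::-1].copy()
for n,a,b,lo,hi,z in (("orange",(286,224),(340,285),8,22,.048),("green",(146,319),(507,263),45,75,.08),("red",(180,311),(470,257),-10,6,.08),("blue",(379,217),(259,258),100,125,.048),("lever",(337,245),(311,243),-10,6,.07)):
    ca,sa,_=blob(t,a,lo,hi);cb,sb,_=blob(s,b,lo,hi)
    x,e=tri(ca,cb);print(n,ca.round(1),sa,cb.round(1),sb,x.round(4),np.round(e,4),ray("top",ca,z).round(4),ray("scene",cb,z).round(4))
c,sa,m=blob(t,(337,245),-10,6)
ys=np.arange(480)
for y in range(sa[1],sa[1]+sa[3],4):
    xs=np.where(m[y])[0];print(y,xs.min(),xs.max(),end=' | ')
v=np.hstack([cv2.resize(t[195:305,255:415],(480,330),interpolation=2),cv2.resize(s[220:310,235:345],(320,262),interpolation=2)[:330].copy() if 0 else cv2.resize(s[215:325,260:366],(318,330),interpolation=2)])
cv2.imwrite("pics/crop1.png",v[:,:,::-1])
E
```

```text
orange [285.5 222.5] [278 215  16  16 209] [340.  284.8] [332 277  17  17 245] [0.6259 0.0775 0.0481] [0.0001 0.0001] [0.6258 0.0776 0.048 ] [0.6258 0.0773 0.048 ]Traceback (most recent call last):
  File "<stdin>", line 4, in <module>
  File "h.py", line 15, in blob
    i=max(k,key=lambda i:s[i,4]); return c[i],s[i],l==i
ValueError: max() iterable argument is empty
```

```bash
python3 - <<'E'
from h import *
t=cv2.imread("pics/top0.png")[:,:,::-1].copy();s=cv2.imread("pics/scene0.png")[:,:,::-1].copy()
for n,a,b,lo,hi,z in (("green",(146,319),(507,263),45,88,.08),("red",(180,311),(470,257),-10,6,.08),("blue",(379,217),(259,258),100,125,.048),("lever",(337,245),(311,243),-10,6,.07)):
  try:
    ca,sa,_=blob(t,a,lo,hi);cb,sb,_=blob(s,b,lo,hi)
    x,e=tri(ca,cb);print(n,ca.round(1),sa,cb.round(1),sb,x.round(4),np.round(e,4),ray("top",ca,z).round(4),ray("scene",cb,z).round(4))
  except ValueError: print(n,t[a[1],a[0]],s[b[1],b[0]])
c,sa,m=blob(t,(337,245),-10,6)
for y in range(sa[1],sa[1]+sa[3],4):
    xs=np.where(m[y])[0];print(y,xs.min(),xs.max(),end=' | ')
v=np.hstack([cv2.resize(t[195:305,255:415],(480,330),interpolation=2),cv2.resize(s[215:325,260:366],(318,330),interpolation=2)])
cv2.imwrite("pics/crop1.png",v[:,:,::-1])
E
```

```text
green [ 99 197 125] [ 41 200  79]
red [179.2 311.4] [172 305  15  14 175] [471.6 254.5] [465 249  14  12 140] [0.4469 0.2806 0.0889] [0.0004 0.0004] [0.4467 0.2832 0.08  ] [0.4345 0.2786 0.08  ]
blue [379.3 215.7] [372 208  16  16 193] [257.5 256.2] [250 250  16  14 186] [ 0.6394 -0.1128  0.0489] [0.0002 0.0002] [ 0.6394 -0.1127  0.048 ] [ 0.6385 -0.1138  0.048 ]
lever [336.5 251.3] [328 220  20  57 449] [313.7 240.9] [295 226  34  34 426] [ 0.5634 -0.0228  0.0771] [0.0014 0.0014] [ 0.5648 -0.0243  0.07  ] [ 0.5545 -0.0266  0.07  ]
220 334 336 | 224 332 338 | 228 332 338 | 232 332 338 | 236 333 339 | 240 333 339 | 244 333 339 | 248 334 339 | 252 334 339 | 256 335 339 | 260 331 344 | 264 329 346 | 268 329 346 | 272 330 345 | 276 335 338 |
```

View pics/crop1.png

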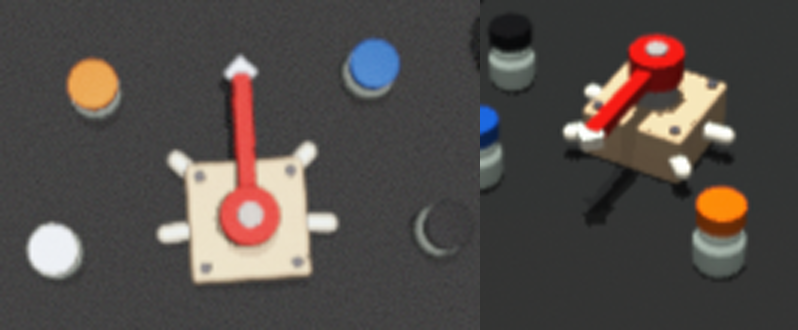

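The crop shows the hub centre at about top px (338,267). The lever points between the orange cap (left) and blue cap (right), so it has to swing counter-clockwise, pushed from its right side. Next I'll get the exact geometry.

```bash
sed -i 's/>150)&(h\[...,2\]/>S)\&(h[...,2]/; s/wrap=False/S=150/' h.py; cat >> h.py <<'E'
def lever(t):
    # lever axis from red mask centroid line: hub fit + bar direction
    c,s,m=blob(t,(337,251),-10,6,45,S=130)
    P=np.argwhere(m)[:,::-1].astype(float)
    W=np.array([ray("top",p,.077)[:2] for p in P]);return W
E
python3 - <<'E'
from h import *
t=cv2.imread("pics/top0.png")[:,:,::-1].copy();s=cv2.imread("pics/scene0.png")[:,:,::-1].copy()
ca,sa,_=blob(t,(146,319),45,88,S=100);cb,sb,_=blob(s,(507,263),45,88)
print("green",ca,sa,cb,sb,tri(ca,cb),ray("top",ca,.088))
print("hub",tri((338.3,266.7),(318.7,230.7)),ray("top",(338.3,266.7),.081))
print("tip",ray("top",(335,216.5),.068))
hub=ray("top",(338.3,266.7),.081)[:2]
W=lever(t); d=W-hub; r=np.hypot(*d.T);b=d[(r>.03)&(r<.09)]
print(len(b),"lever deg",np.degrees(np.arctan2(*b.sum(0)[::-1])))
print("orange",np.degrees(np.arctan2(.0775-hub[1],.6258-hub[0])),np.hypot(.0775-hub[1],.6258-hub[0]))
# valve-body top square centre, beige
h=cv2.cvtColor(t,cv2.COLOR_RGB2HSV)
m=cv2.inRange(h,(8,25,140),(30,140,255));m[:, :305]=0;m[:,370:]=0;m[:230]=0;m[300:]=0
p=np.argwhere(m)[:,::-1].astype(np.int32);R=cv2.minAreaRect(p);print("block",R,ray("top",R[0],.04))
E
```

```text
green [144.70621469 318.76271186] [138 312  15  15 177] [507.12727273 261.28181818] [500 257  15  10 110] (array([0.4321559 , 0.34868727, 0.09015956]), [np.float64(1.7278843709300707e-05), np.float64(1.7278843709319538e-05)]) [0.43210268 0.34938318 0.088     ]
hub (array([ 0.53333402, -0.02716657,  0.08368017]), [np.float64(8.807545306919185e-06), np.float64(8.807545307012113e-06)]) [ 0.53352371 -0.02726609  0.081     ]
tip [ 0.63457628 -0.02191729  0.068     ]
209 lever deg 4.360749331820748
orange 48.6269183152561 0.139609621143067
block ((336.48834228515625, 267.3132629394531), (40.8577766418457, 41.1072883605957), 86.42366790771484) [ 0.53525748 -0.0252367   0.04      ]
```

>>> apply_moves(moves=[0.25, -0.6, 0, 0, 0, -0.05, 0.25, -0.6, 0, 0, 0, -0.05, 0.25, -0.6, 0, 0, 0, -0.05, 0.25, -0.6, 0, 0, 0, 0, 0.25, -0.6, 0, 0, 0, 0], hand=1, newtons=20)

```text
clock: 1.82
tcp_pos: [0.3958, 0.3655, 0.2455]
ee_rot: [1.06, 2.957, 0.001]
ft_force: [1.1, -0.3, 0.8]
finger_gap: -0.003
grip_force: 0.0
```

>>> apply_moves(moves=[0.3, -0.6, 0, 0, 0, -0.02, 0.3, -0.6, 0, 0, 0, 0, 0.3, -0.6, 0, 0, 0, 0, 0.3, -0.6, 0, 0, 0, 0, 0.3, -0.6, 0, 0, 0, 0])

```text
clock: 2.45
tcp_pos: [0.516, 0.1254, 0.2457]
ee_rot: [1.106, 2.94, 0.001]
ft_force: [0.8, 0.9, -0.4]
finger_gap: -0.003
grip_force: 0.0
```

>>> apply_moves(moves=[0.3, -0.6, 0, 0, 0, 0, 0.3, -0.6, 0, 0, 0, 0, 0.3, -0.6, 0, 0, 0, 0, 0.27, -0.6, 0, 0, 0, 0, 0, 0, 0, 0, 0, 0])

```text
clock: 3.08
tcp_pos: [0.61, -0.0685, 0.2451]
ee_rot: [1.113, 2.937, -0.001]
ft_force: [-0.6, 0.7, -0.8]
finger_gap: -0.002
grip_force: 0.0
```

>>> apply_moves(moves=[0, 0, -0.6, 0, 0, 0, 0, 0, -0.6, 0, 0, 0, 0, 0, -0.5, 0, 0, 0, 0, 0, -0.38, 0, 0, 0, 0, 0, 0, 0, 0, 0])

```text
clock: 3.7
tcp_pos: [0.6058, -0.0637, 0.0758]
ee_rot: [-1.103, -2.934, 0.002]
ft_force: [-0.2, 0.5, -0.2]
finger_gap: 0.001
grip_force: 0.0
```

```bash
python3 - <<'E'
from h import *
s=save("scene","s1");t=save("top","t1")
v=np.hstack([cv2.resize(t[195:305,255:415],(480,330),interpolation=2),cv2.resize(s[205:315,245:351],(318,330),interpolation=2)])
cv2.imwrite("pics/crop2.png",v[:,:,::-1]);print(get_obs()["tcp_pos"],get_obs()["ft_force"])
hub=np.array([.534,-.0268]);L=.075
import math
for a in range(5,50,5):
    # finger 22x29 box, x axis at 138.6deg; lever half-width 6, contact by support function
    a_=math.radians(a);n=np.array([-math.sin(a_),math.cos(a_)]);u=np.array([math.cos(a_),math.sin(a_)])
    f=math.radians(138.6);x=np.array([math.cos(f),math.sin(f)]);y=np.array([-x[1],x[0]])
    off=6e-3+.011*abs(n@x)+.0145*abs(n@y)
    print(a,(hub+u*L-n*off).round(4))
E
```

```text
[ 0.60917433 -0.06443429  0.07965314] [-0.41217253 -0.06924079  1.44825055]
5 [ 0.6108 -0.0441]
10 [ 0.612  -0.0371]
15 [ 0.6124 -0.0298]
20 [ 0.6122 -0.0224]
25 [ 0.6112 -0.0149]
30 [ 0.6095 -0.0075]
35 [ 6.07e-01 -2.00e-04]
40 [0.6037 0.0068]
45 [0.5997 0.0136]
```

View pics/crop2.png

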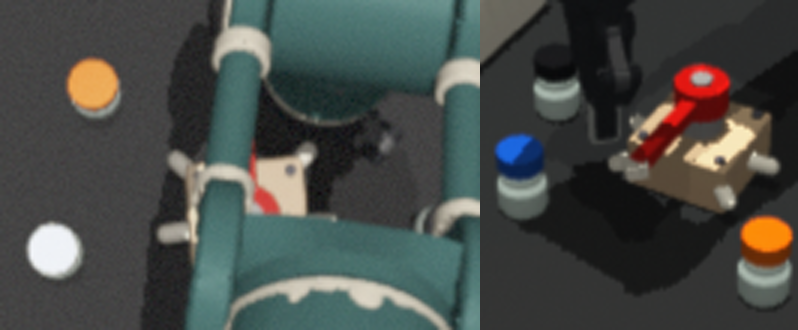

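The fingertip is right of the lever, clear of the vials, and level with the bar. I'll push along the arc.

>>> apply_moves(moves=[0.02, 0.25, -0.025, 0, 0, 0, 0.015, 0.09, 0, 0, 0, 0, 0.005, 0.09, 0, 0, 0, 0, 0, 0.09, 0, 0, 0, 0, -0.01, 0.09, 0, 0, 0, 0])

```text
clock: 4.42
tcp_pos: [0.6113, -0.0159, 0.077]
ee_rot: [1.106, 2.94, -0.0]
ft_force: [-0.2, -2.8, 0.3]
finger_gap: -0.001
grip_force: 1.0
```

>>> apply_moves(moves=[-0.02, 0.09, 0, 0, 0, 0, -0.03, 0.09, 0, 0, 0, 0, -0.04, 0.08, 0, 0, 0, 0, 0, 0, 0, 0, 0, 0])

```text
clock: 4.92
tcp_pos: [0.6037, 0.0055, 0.0767]
ee_rot: [-1.106, -2.94, -0.001]
ft_force: [-0.6, -0.1, 0.3]
finger_gap: -0.001
grip_force: 0.0
```

```bash
python3 - <<'E'
from h import *
s=save("scene","s2");t=save("top","t2")
v=np.hstack([cv2.resize(t[195:305,255:415],(480,330),interpolation=2),cv2.resize(s[205:315,245:351],(318,330),interpolation=2)])
cv2.imwrite("pics/crop3.png",v[:,:,::-1])
for i in range(3): o=get_obs();print(o["tcp_pos"],o["ft_force"])
E
```

```text
[0.60407161 0.00507109 0.0768853 ] [ 0.2177261  -0.30890511  0.35079109]
[0.60407161 0.00507109 0.0768853 ] [ 0.2177261  -0.30890511  0.35079109]
[0.60407161 0.00507109 0.0768853 ] [ 0.2177261  -0.30890511  0.35079109]
```

View pics/crop3.png

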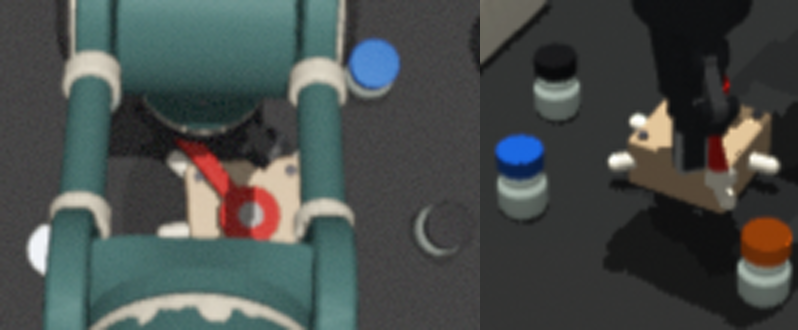

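The lever has turned towards orange. Its bar shows in the top view from the hub at crop (250,213) out to (185,145). I'll measure the angle from it.

```bash
cat >> h.py <<'E'
def ang(t,rmin=.026,rmax=.05,hub=(.534,-.0268),show=True):
    h=cv2.cvtColor(t,cv2.COLOR_RGB2HSV).astype(int);H=np.where(h[...,0]>150,h[...,0]-180,h[...,0])
    m=(abs(H)<8)&(h[...,1]>130)&(h[...,2]>50); m[:200]=0;m[300:]=0;m[:,270:]&=True;m[:,:270]=False;m[:,410:]=False
    W=np.array([ray("top",p[::-1].astype(float),.075)[:2] for p in np.argwhere(m)])-hub
    r=np.hypot(*W.T);a=np.degrees(np.arctan2(W[:,1],W[:,0]))
    for lo in np.arange(rmin,rmax,.006):
        k=(r>=lo)&(r<lo+.006); 
        if k.sum()>4: print(round(lo,3),k.sum(),np.mean(a[k]).round(1),a[k].min().round(1),a[k].max().round(1))
    k=(r>rmin)&(r<rmax);print("angle",np.degrees(np.arctan2(*W[k].sum(0)[::-1])).round(2))
E
python3 - <<'E'
from h import *
for n in ("top0","t2"): print(n);ang(cv2.imread(f"pics/{n}.png")[:,:,::-1].copy())
E
```

```text
top0
0.026 19 5.8 -4.8 16.9
0.032 18 4.2 -4.0 12.9
0.038 21 4.9 -3.5 13.7
0.044 21 4.3 -3.1 11.9
0.05 21 3.7 -2.7 10.5
angle 4.75
t2
0.026 19 39.7 28.3 51.3
0.032 19 38.1 28.0 47.6
0.038 22 38.9 30.0 47.2
0.044 23 37.5 28.7 46.9
0.05 21 38.1 31.2 45.1
angle 38.4
```

>>> apply_moves(moves=[-0.045, 0.08, 0, 0, 0, 0, -0.045, 0.075, 0, 0, 0, 0, 0, 0, 0, 0, 0, 0, 0, 0, 0, 0, 0, 0])

```text
clock: 5.52
tcp_pos: [0.5968, 0.0174, 0.0769]
ee_rot: [-1.106, -2.94, -0.001]
ft_force: [-0.8, -0.3, -0.7]
finger_gap: -0.003
grip_force: 0.0
```

```bash
python3 - <<'E'
from h import *
t=save("top","t3");ang(t);print(get_obs()["tcp_pos"])
E
```

```text
0.026 19 48.5 36.3 60.5
0.032 17 49.2 40.4 57.8
0.038 20 47.2 39.5 55.1
0.044 21 47.9 39.9 55.9
0.05 18 48.8 42.0 54.7
angle 48.05
[0.59684641 0.01723417 0.07688216]
```

>>> apply_moves(moves=[0.14, -0.12, 0, 0, 0, 0, 0.2, -0.18, 0.05, 0, 0, 0, 0, 0, 0.6, 0, 0, 0, 0, 0, 0.6, 0, 0, 0, 0, 0, 0.5, 0, 0, 0])

```text
clock: 6.2
tcp_pos: [0.6254, -0.0079, 0.2191]
ee_rot: [1.107, 2.938, 0.001]
ft_force: [-0.4, -0.9, -0.9]
finger_gap: 0.002
grip_force: 0.0
```

>>> apply_moves(moves=[-0.3, 0.6, 0, 0, 0, 0, -0.3, 0.6, 0, 0, 0, 0, -0.3, 0.6, 0, 0, 0, 0, -0.3, 0.6, 0, 0, 0, 0, -0.3, 0.6, 0, 0, 0, 0])

```text
clock: 6.82
tcp_pos: [0.5043, 0.2341, 0.2173]
ee_rot: [1.107, 2.939, 0.001]
ft_force: [-0.5, 0.4, 0.4]
finger_gap: -0.005
grip_force: 0.0
```

>>> apply_moves(moves=[-0.3, 0.6, 0, 0, 0, 0, -0.3, 0.6, 0, 0, 0, 0, -0.2, 0.3, 0, 0, 0, 0, 0, 0, 0, 0, 0, 0])

```text
clock: 7.32
tcp_pos: [0.4399, 0.3545, 0.2171]
ee_rot: [1.102, 2.942, 0.001]
ft_force: [-0.1, -0.5, -0.1]
finger_gap: 0.001
grip_force: 0.0
```

```bash
python3 - <<'E'
from h import *
t=save("top","t4");s=save("scene","s4");ang(t,rmax=.084)
ca,_,_=blob(t,(286,224),8,22);o=ray("top",ca,.048);print("orange",o,np.degrees(np.arctan2(o[1]+.0268,o[0]-.534)))
for q in pinpoint("top","lever_tip")[:2]: 
    w=ray("top",q["centre"],.068);print(q,w,np.degrees(np.arctan2(w[1]+.0268,w[0]-.534)))
print(get_obs()["tcp_pos"])
v=np.hstack([cv2.resize(t[195:305,255:415],(480,330),interpolation=2),cv2.resize(s[215:325,260:366],(318,330),interpolation=2)])
cv2.imwrite("pics/crop4.png",v[:,:,::-1])
E
```

```text
0.026 17 49.8 39.6 60.5
0.032 17 49.2 40.4 57.8
0.038 19 48.4 41.1 56.6
0.044 19 48.7 41.7 55.9
0.05 19 48.4 42.0 54.7
0.056 21 47.8 42.3 54.4
0.062 23 48.5 42.5 54.5
0.068 21 49.1 43.8 54.2
0.074 23 49.3 43.9 54.7
0.08 25 48.6 43.9 53.7
angle 48.77
orange [0.62587292 0.0777854  0.048     ] 48.70234942405718
{'centre': [297.1, 229.4], 'p': 0.94} [0.60884672 0.05345499 0.068     ] 46.997048120176
[0.44101412 0.35231358 0.21691011]
```

View pics/crop4.png

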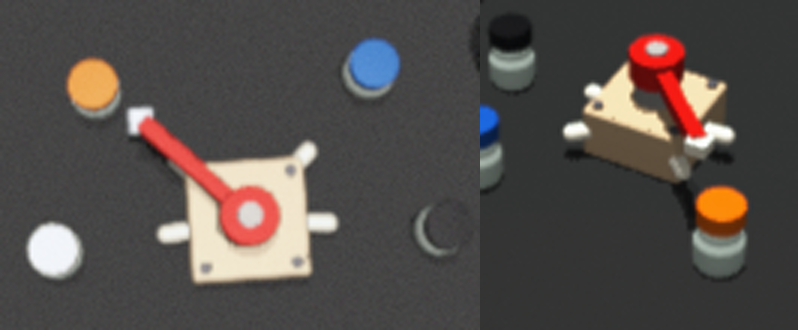

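The lever now points at the orange cap (48.8° against 48.7°), and the vials haven't moved. Next is the green button.

>>> apply_moves(moves=[-0.11, -0.04, -0.4, 0, 0, 0, 0, 0, -0.5, 0, 0, 0, 0, 0, -0.4, 0, 0, 0, 0, 0, 0, 0, 0, 0])

```text
clock: 7.98
tcp_pos: [0.43, 0.347, 0.1099]
ee_rot: [-1.108, -2.936, 0.009]
ft_force: [-0.9, -0.9, 0.7]
finger_gap: -0.001
grip_force: 0.0
```

>>> apply_moves(moves=[0, 0, -0.06, 0, 0, 0, 0, 0, -0.04, 0, 0, 0, 0, 0, 0, 0, 0, 0])

```text
clock: 8.35
tcp_pos: [0.4323, 0.3503, 0.1061]
ee_rot: [1.106, 2.939, 0.003]
ft_force: [-0.0, -0.2, 0.8]
finger_gap: -0.001
grip_force: 0.1
```

>>> apply_moves(moves=[0, 0, -0.03, 0, 0, 0, 0, 0, -0.03, 0, 0, 0, 0, 0, 0, 0, 0, 0])

```text
clock: 8.72
tcp_pos: [0.4322, 0.3503, 0.1008]
ee_rot: [1.106, 2.939, 0.003]
ft_force: [1.6, -0.8, 3.9]
finger_gap: 0.003
grip_force: 2.2
```

>>> apply_moves(moves=[0, 0, -0.025, 0, 0, 0, 0, 0, 0, 0, 0, 0])

```text
clock: 8.98
tcp_pos: [0.4323, 0.3503, 0.0999]
ee_rot: [1.106, 2.939, 0.003]
ft_force: [0.1, -1.4, 10.4]
finger_gap: 0.002
grip_force: 5.8
```

>>> apply_moves(moves=[0, 0, -0.015, 0, 0, 0, 0, 0, 0, 0, 0, 0])

```text
clock: 9.22
tcp_pos: [0.4323, 0.3504, 0.0998]
ee_rot: [1.106, 2.939, 0.003]
ft_force: [-2.2, -4.4, 18.8]
finger_gap: 0.001
grip_force: 9.0
```

>>> apply_moves(moves=[0, 0, 0.15, 0, 0, 0, 0, 0, 0.5, 0, 0, 0, 0, 0, 0.6, 0, 0, 0, 0, 0, 0.3, 0, 0, 0, 0, 0, 0, 0, 0, 0])

```text
clock: 9.85
tcp_pos: [0.4318, 0.3505, 0.2226]
ee_rot: [1.106, 2.939, 0.004]
ft_force: [-0.1, 0.1, -0.0]
finger_gap: 0.0
grip_force: 0.0
```

```bash
python3 - <<'E'
from h import *
t=save("top","t5");ang(t,.05,.084)
o=get_obs();print(o["clock"],o["tcp_pos"],o["ft_force"])
E
```

```text
0.05 19 48.4 42.0 54.7
0.056 21 47.8 42.3 54.4
0.062 23 48.5 42.5 54.5
0.068 21 49.1 43.8 54.2
0.074 23 49.3 43.9 54.7
0.08 25 48.6 43.9 53.7
angle 48.72
9.9 [0.43089883 0.34978909 0.22056086] [-0.32415661 -0.29712832 -0.88138414]
```

The button hit its hard stop (18.8 N with no further travel) and was released. The lever is still at 48.7°.

```bash
python3 -c "
from cell import *
print(hand_in())"
```

```text
the job is handed in; nothing more can be done
None
```

The lever points at the orange-capped vial to within measurement error (48.7° for both), the green button was then pressed to its stop and released, red was never touched, and the job was handed in at about 10 s of the 48 s allowed.

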